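# Find the fullest glaze jar by its weight and put the other two away

### The arm

A 7-joint arm with a two-finger parallel gripper is mounted at the origin on a cart in front of the work surface, level with it; the furniture and walls round the work are solid. World frame = base frame: x ahead of the robot, y to its left, z up, the work surface at z = 0. Lengths are in m, angles in rad, forces in N, time in s.
With the tool pointing down it reaches from about 0.425 to 0.8 m from the base axis. Payload 8.3 kg.
Tool frame: the origin (TCP) lies between the finger pads; the fingertips stand 17 mm ahead of it and the grasp point (between the pads) lies 2 mm behind it; z points along the fingers, x is the direction in which the jaws open and shut, and the axes are right-handed (so a half turn about z gives the same grasp; the last joint's range is limited). The gripper opens to 85 mm and grips with 20 to 120 N. Pads are 22 mm wide; open, the fingers measure 114 mm over their backs; the gripper's body (76 mm by 85 mm) begins 54 mm behind the grasp point. The pads swing forward as they close: fully open they stand 13 mm farther back than shut.
Start: joints at [1.188, 0.383, 0.016, 1.37, -0.006, 1.388, -0.046], TCP at [0.197, -0.593, 0.248] pointing down, gripper open.
Joint ranges: [-2.95, 2.95], [-0.25, 2.06], [-1.52, 1.56], [0.18, 2.33], [-1.44, 4.58], [0.02, 2.06], [-3.01, 3.01]. Speed limits (rad/s): [2.39, 2.39, 3.01, 3.01, 3.14, 3.14, 3.14].

### API

Orientations are given as a 3x3 rotation matrix whose columns are the frame's x, y, z axes.
In Python, from rig import r gives the robot as it stands.
- The arm moves only by the tool drive_tool, never from a script. Its argument "increments" is a list that holds one entry, the list of rows, each a list of 6 numbers: the shift along the world's x, y, z in cm, then the turn, a rotation vector about the world's x, y, z in degrees. In form: [[[x, y, z, ax, ay, az], ...]]. A call has 1 to 10 rows; each row shifts and turns the pose as measured when the row begins; what a row does not reach is not made up. A row lasts 1/12 s, in which the tool goes at most 41.7 mm and 7.16 degrees, less where a joint would pass 70% of its speed; a pose out of reach is approached as far as the arm can. A call with a gripper value outside its range is refused whole. "fingers" is the gripper's target within -1 to 1 (shut at 1, half-way at 0, fully open at -1), set as the call begins (left out, the last holds). The fingers move at their own pace and stop on an object; "squeeze" is the grip in N (left out, the last holds). Time passes only in rows, so rows that do not move let the fingers close. It gives the time, the measured TCP pose, the force and the opening at its end, in the units of the state.
- r.state(): the state, without advancing time (a new reading comes with each control period).
- r.camera(name): name is "scene" or "top" or "wrist"; returns a dict with "frame" (400x640x3 uint8, red, green, blue), "fx", "fy", "cx", "cy" (pixels), "extrinsics" (4x4, takes a point from world to camera coordinates); the wrist camera has in their place "T_tool_cam" (4x4, takes a point from camera to tool coordinates, whose origin is the TCP and whose axes are the tool frame's). Camera axes: x right, y down, z forward; pixel columns grow to the right and rows downward; lengths in m; the calibration is good to about 2 mm. A picture is of the moment at which its call begins: read the wrist's pose just before it. There is no depth.
- r.finish_job(): hands the job in, once; it reports no verdict.
Trained networks look in the newest picture that a camera, given by its name, has taken for a name from the list of things; names that differ only in an ending like _2 or _b are one class to them, and where a whole thing is asked for, a point or a joint stands for the part that bears it (a point fixed in the world has none). Each returns a list of dicts, best first, with "confidence" (0 to 1); they miss things now and then, are a little off and sometimes report something else, mostly with a low value. They report only what shows in the picture. A call takes as long as a camera call.
- r.search_frame(target, camera): "at" ([x, y, z] in m, in the coordinates of the camera as it stood for that picture, good to about 4 mm: the middle of the surface that is visible of it).
- r.landmark_of(target, camera): "at" ([x, y, z] in m, in the coordinates of the camera as it stood for that picture, good to about 4 mm: a listed point, or the origin of a listed thing).
The state is a dict: "clock": time; "q": joint angles; "dq": joint speeds; "tau": joint torques, N m; "position": TCP position; "eef_rot": TCP orientation; "ft_force": force on the tool from outside, world axes, zero at the start; "torque": the same for the moment, N m; "opening": finger opening in m.
Only numpy, scipy, OpenCV 4.12 (cv2) and the standard library are available. Lean on these libraries where they do the work, as an engineer would, in place of code of your own. Each camera call takes 0.05 s, during which the arm holds its last target. There are 200 camera calls.

### The job

The three identical glaze jars standing loose to the right of the plywood crate have all been opened, and only their weight tells how much is left: heft them to find the fullest. Pack the two lighter ones upright, side by side, into the gap between the jars in the crate, setting them down on its floor rather than dropping them and leaving the jars already in it standing in their crate and the wooden rib and the test tile undisturbed. Finish while holding the heaviest jar up in the gripper, upright and still, about 20 cm above the worktop.

Things in the scene. Friction and masses are not known exactly. Their poses are not given: they have to be found in the camera images.
- jar_a: one of three identical closed glaze jars: opaque screw jar, white ribbed lid, white label, slate-grey foot, round, 62 mm in diameter, 106 mm high, upright, any yaw. Origin: centre of the underside, z up. Grasp round the body from above. One of the three is nearly full and weighs 0.50 to 0.60 kg, the other two 0.18 to 0.32 kg each; which is which cannot be seen.
- jar_b: one of three identical closed glaze jars: opaque screw jar, white ribbed lid, white label, slate-grey foot, round, 62 mm in diameter, 106 mm high, upright, any yaw. Origin: centre of the underside, z up. Grasp round the body from above. One of the three is nearly full and weighs 0.50 to 0.60 kg, the other two 0.18 to 0.32 kg each; which is which cannot be seen.
- jar_c: one of three identical closed glaze jars: opaque screw jar, white ribbed lid, white label, slate-grey foot, round, 62 mm in diameter, 106 mm high, upright, any yaw. Origin: centre of the underside, z up. Grasp round the body from above. One of the three is nearly full and weighs 0.50 to 0.60 kg, the other two 0.18 to 0.32 kg each; which is which cannot be seen.
- crate: low plywood crate for one row of jars, fixed. Origin: centre of its underside; x across, y along the row, z up. Inside 74 (x) by 278 mm (y); walls and floor 8 mm; long sides 50 mm high, ends 88 mm high. A jar stands at each end; the gap between them, about 141 mm along y, takes two 62 mm jars side by side, some 6 mm apart. Fingers closing along x pass over the long sides.
- crate_floor (a point): centre of the crate's inner floor, 8 mm above its underside; axes as the crate's
- short_jar: white jar with white lid, 66 mm (x) by 62 mm (y) by 92 mm high, 0.32 kg, standing loose inside one end of the crate (either end), square to it. Origin: centre of the underside, z up.
- wide_jar: round jar with a broad lid, 68 mm in diameter, 98 mm high, 0.34 kg, standing loose inside the other end of the crate. Origin: centre of the underside, z up.
- rib: flat wooden potter's rib, 60 mm by 98 mm by 6 mm, lying near the front edge of the worktop on the right; to be left alone. Origin: centre of the underside.
- test_tile: round glazed test tile, 42 mm across, 8 mm thick, lying near the front edge in front of the crate; to be left alone. Origin: centre of the underside.

How it is judged:
By the outcome, as a careful person would: the job done as asked, in the order asked, and still so for the second after the job is handed in, while the arm keeps its last pose, push and grip.
It also fails if it takes over 72 s, if anything falls off the work surface, if the arm or the gripper's body presses on something with over 40 N, if the wrist force passes 120 N, or if a joint passes its speed limit or range.

## Working session

There is one attempt and no reset: what is moved stays moved. The work goes in short steps, Python scripts to look and compute and a tool call to move; the robot and the scene stay as the last step left them, time stands still between calls to the robot, and variables do not carry over. Pictures are saved under pics/ and viewed, about 8 in all and at most 12, crops included, and the job is handed in when it is done.

Besides the shell and the picture viewer there is one more tool, called as name([rows], argument=value, ...), one row to a line, values as JSON. drive_tool: Moves the arm, as the interface text tells. Its arguments: {"type":"object","properties":{"increments":{"type":"array"},"fingers":{"type":"number"},"squeeze":{"type":"number"}},"required":["increments"]}

```bash
mkdir -p pics
cat > h.py <<'E'
from rig import r
import numpy as np, cv2
def w(cam,p,st=None,c=None):
    p=np.append(p,1)
    if cam=='wrist':
        T=np.eye(4);T[:3,:3]=st['eef_rot'];T[:3,3]=st['position'];return (T@np.array(c['T_tool_cam'])@p)[:3]
    return (np.linalg.inv(np.array(c['extrinsics']))@p)[:3]
def look(cam,names,save=None):
    st=r.state();c=r.camera(cam)
    if save: cv2.imwrite('pics/'+save,c['frame'][:,:,::-1])
    for n in names:
        for d in r.landmark_of(n,cam): print(cam,n,round(d['confidence'],2),np.round(w(cam,d['at'],st,c),4))
    return c
E
python3 - <<'E'
from h import *
s=r.state();print(s)
n=['jar_a','crate','crate_floor','short_jar','wide_jar','rib','test_tile']
look('top',n,'t.png');look('scene',n,'s.png')
E
```

```text
{'clock': 0.0, 'q': array([ 1.1880902 ,  0.38427677,  0.01637543,  1.37119319, -0.00628539,
        1.38818878, -0.0465029 ]), 'dq': array([-0.00044348,  0.00056506, -0.00183681,  0.00094147,  0.00011132,
       -0.00148744, -0.00017565]), 'tau': array([-9.27757392e-04, -6.27607298e+01,  8.43634643e-01, -3.71830451e+01,
        1.65925361e-02,  1.41506389e-02, -9.78954517e-06]), 'position': array([ 0.19636586, -0.59284311,  0.2472371 ]), 'eef_rot': array([[ 3.14440621e-01, -9.49276897e-01, -6.84974659e-04],
       [-9.49275004e-01, -3.14441363e-01,  1.89644831e-03],
       [-2.01563893e-03,  5.39089365e-05, -9.99997967e-01]]), 'ft_force': array([-0.16497432,  0.43572193, -0.18192383]), 'torque': array([-0.02468957,  0.05951744, -0.00489918]), 'opening': 0.0854427103812227}
top jar_a 0.87 [ 0.5262 -0.139   0.0041]
top jar_a 0.62 [ 4.475e-01 -2.622e-01 -3.000e-04]
top jar_a 0.6 [ 0.4324 -0.0547 -0.    ]
top crate 0.71 [ 0.4969  0.1889 -0.0021]
top crate_floor 0.58 [0.4985 0.1939 0.0089]
top short_jar 0.9 [0.5046 0.0884 0.0062]
top wide_jar 0.97 [0.4913 0.2919 0.0087]
top wide_jar 0.64 [ 0.4353 -0.0542  0.0005]
top rib 0.89 [ 0.362  -0.1897  0.001 ]
top rib 0.23 [0.3634 0.1767 0.0017]
top test_tile 0.61 [ 0.3618  0.1759 -0.    ]
scene jar_a 0.92 [ 0.4478 -0.2635 -0.0036]
scene jar_a 0.9 [ 5.268e-01 -1.377e-01 -3.000e-04]
scene crate 0.96 [ 4.955e-01  1.925e-01 -1.000e-04]
scene crate_floor 0.96 [0.5006 0.1884 0.0086]
scene short_jar 0.81 [0.5048 0.0865 0.014 ]
scene wide_jar 0.86 [0.4864 0.2937 0.0074]
scene rib 0.72 [ 0.3603 -0.189   0.0007]
scene test_tile 0.64 [0.3588 0.177  0.0017]
```

View pics/t.png

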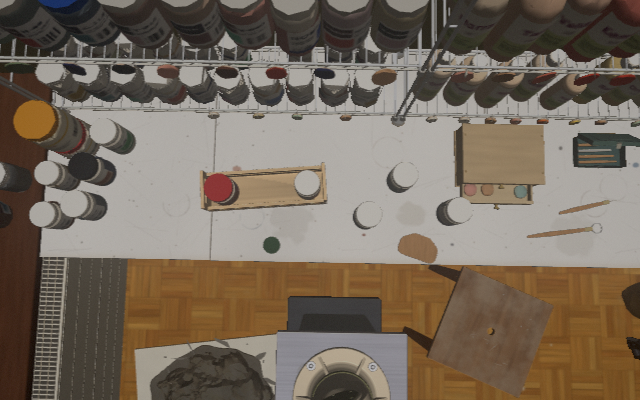

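View pics/s.png

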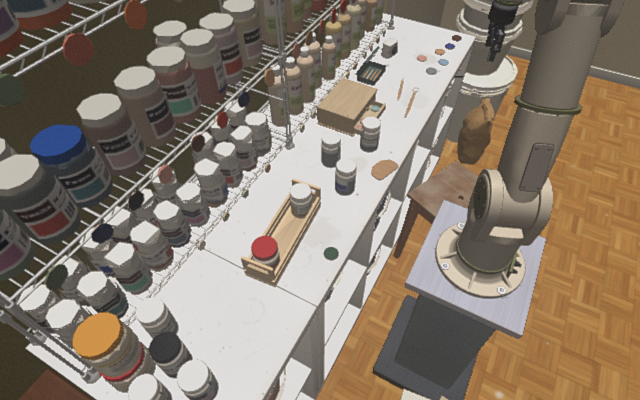

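The top view shows the crate at px (203–327, 165–210), with the red wide jar at (218,187) and the white short jar at (307,184). The three loose jars are at (403,175), (368,214) and (457,210), the last one close to a box with an open drawer at (456–545, 125–205). The scene view agrees. The network missed one loose jar in the scene view but found all three in the top view.

Run:
```python
from h import *
c=r.camera('top');E=np.linalg.inv(np.array(c['extrinsics']));print(E[:3,3].round(3))
def px(u,v,z):
    d=E[:3,:3]@[(u-c['cx'])/c['fx'],(v-c['cy'])/c['fy'],1];o=E[:3,3];return (o+d*(z-o[2])/d[2]).round(3)
for n,u,v,zs in [('boxTL',456,125,(.06,.1)),('boxBL',456,184,(.06,.1)),('drawerBL',463,203,(.0,.05)),('jarR',457,210,(.106,)),('jarM',403,175,(.106,)),('jarL',368,214,(.106,))]:
    for z in zs: print(n,px(u,v,z))
f=c['frame'];cv2.imwrite('pics/t2.png',cv2.resize(f[110:265,190:550,::-1],None,fx=2.2,fy=2.2,interpolation=cv2.INTER_CUBIC))
```

```text
[0.351 0.053 1.21 ]
boxTL [ 0.657 -0.27   0.06 ]
boxTL [ 0.647 -0.258  0.1  ]
boxBL [ 0.513 -0.268  0.06 ]
boxBL [ 0.507 -0.257  0.1  ]
drawerBL [ 0.473 -0.302  0.   ]
drawerBL [ 0.468 -0.287  0.05 ]
jarR [ 0.446 -0.257  0.106]
jarM [ 0.525 -0.133  0.106]
jarL [ 0.433 -0.053  0.106]
```

View pics/t2.png

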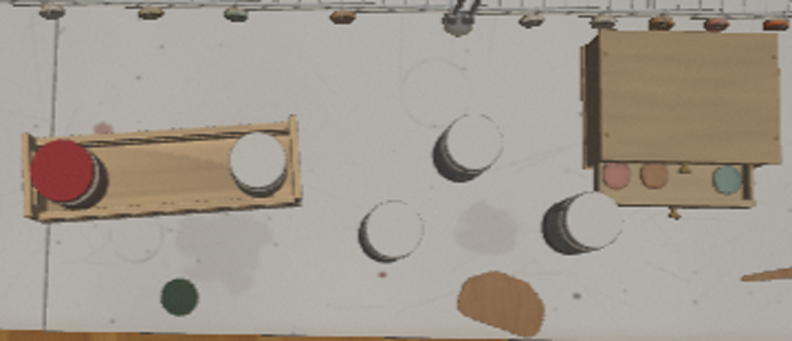

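drive_tool([
  [[2.6,2.9,0,0,0,6.5],[2.6,2.9,0,0,0,6.5],[2.6,2.9,0,0,0,6.5],[2.6,2.9,0,0,0,6.5],[2.6,2.9,0,0,0,6.5],[2.6,2.9,0,0,0,6.5],[2.6,2.9,0,0,0,6.5],[2.6,2.9,0,0,0,6.5],[2.6,2.9,0,0,0,6.5],[2.6,2.9,0,0,0,6.5]],
], fingers=-1, squeeze=40)

```text
clock: 1.68
position: [0.4535, -0.2974, 0.2487]
eef_rot: [[0.996, -0.089, 0.002], [-0.089, -0.996, -0.01], [0.003, 0.01, -1.0]]
ft_force: [2.3, -0.1, -0.7]
opening: 0.0852
```

drive_tool([
  [[0,3.5,0,0,0,1.2],[0,3.5,0,0,0,1.2],[0,3.5,0,0,0,1.2],[-0.3,3.5,0,0,0,1.2],[-0.3,3.5,0,0,0,1.2],[-0.5,3.0,0,0,0,1.2],[-0.5,2.5,0,0,0,1.2],[-0.2,1,0,0,0,0],[0,0,0,0,0,0]],
])

```text
clock: 2.43
position: [0.439, -0.0355, 0.2496]
eef_rot: [[0.996, 0.091, 0.01], [0.091, -0.996, -0.009], [0.009, 0.01, -1.0]]
ft_force: [1.4, -0.4, -0.4]
opening: 0.0855
```

Run:
```python
from h import *
s=r.state();print(s['position'],s['ft_force'],s['eef_rot'].round(3))
c=look('wrist',['jar_a','crate','short_jar'],'w1.png');print(c['T_tool_cam'])
look('top',['jar_a'])
```

```text
[ 0.43898324 -0.03553772  0.2496487 ] [ 1.43688985 -0.44527606 -0.40120593] [[ 0.996  0.091  0.01 ]
 [ 0.091 -0.996 -0.009]
 [ 0.009  0.01  -1.   ]]
wrist jar_a 0.78 [ 0.5226 -0.1369  0.0014]
wrist jar_a 0.74 [ 0.4338 -0.0565 -0.0026]
wrist crate 0.39 [ 4.454e-01 -2.616e-01 -3.000e-04]
wrist short_jar 0.72 [0.5054 0.0952 0.0097]
wrist short_jar 0.35 [ 0.5241 -0.139   0.0044]
[[ 9.99999586e-01 -7.64529631e-04 -4.93686156e-04 -6.60375301e-04]
 [ 8.81840456e-04  9.48083567e-01  3.18020082e-01 -8.25336589e-02]
 [ 2.24919956e-04 -3.18020386e-01  9.48083848e-01 -1.25655553e-01]
 [ 0.00000000e+00  0.00000000e+00  0.00000000e+00  1.00000000e+00]]
top jar_a 0.7 [ 0.4451 -0.2642 -0.0012]
```

View pics/w1.png

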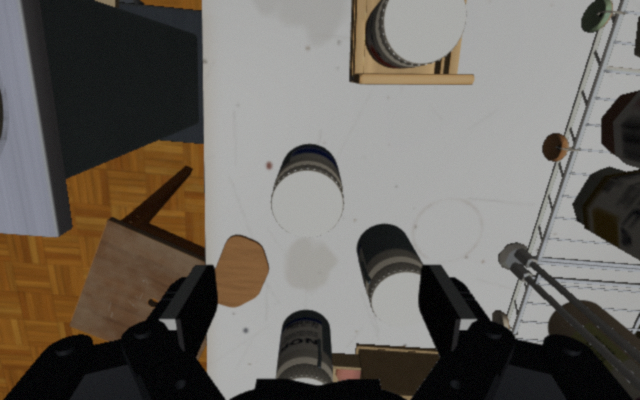

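The wrist view shows the nearest jar at px (308,190), the middle one at (395,270), the right one at (305,345), and the short jar's end of the crate at the top. The measured positions agree with the top view to about 3 mm. I'll descend on the left jar.

drive_tool([
  [[-0.3,-1.2,0,0.5,0.6,0],[-0.3,-0.8,-2,0,0,0],[0,0,-3.5,0,0,0],[0,0,-3.5,0,0,0],[0,0,-3.5,0,0,0],[0,0,-2.5,0,0,0],[0,0,0,0,0,0]],
])

```text
clock: 3.32
position: [0.4348, -0.0696, 0.0951]
eef_rot: [[0.998, 0.068, 0.004], [0.068, -0.998, 0.0], [0.004, 0.0, -1.0]]
ft_force: [-0.9, 0.6, 0.9]
opening: 0.0851
```

Run:
```python
from h import *
s=r.state();print(s['position'],s['ft_force'],s['eef_rot'].round(3))
```

```text
[ 0.43484084 -0.06964378  0.09510517] [-0.90781431  0.5933791   0.90378579] [[ 0.998  0.068  0.004]
 [ 0.068 -0.998  0.   ]
 [ 0.004  0.    -1.   ]]
```

drive_tool([
  [[0,1.4,0,0,0,0],[0,0,-1.5,0,0,0],[0,0,-1.3,0,0,0],[0,0,0,0,0,0],[0,0,0,0,0,0]],
])

```text
clock: 3.73
position: [0.4364, -0.0596, 0.0692]
eef_rot: [[0.998, 0.059, 0.002], [0.059, -0.998, 0.001], [0.002, -0.001, -1.0]]
ft_force: [0.3, -0.2, -0.3]
opening: 0.0851
```

drive_tool([
  [[-0.2,0.5,-0.2,0,0,0],[0,0,0,0,0,0],[0,0,0,0,0,0]],
])

```text
clock: 3.98
position: [0.4363, -0.0555, 0.0701]
eef_rot: [[0.998, 0.057, 0.006], [0.057, -0.998, 0.0], [0.006, -0.0, -1.0]]
ft_force: [0.5, 0.6, 0.7]
opening: 0.0854
```

drive_tool([
  [[0,0,0,0,0,0],[0,0,0,0,0,0],[0,0,0,0,0,0],[0,0,0,0,0,0],[0,0,0,0,0,0],[0,0,0,0,0,0]],
], fingers=1, squeeze=45)

```text
clock: 4.48
position: [0.4368, -0.0558, 0.0717]
eef_rot: [[0.998, 0.057, 0.008], [0.057, -0.998, -0.001], [0.008, 0.001, -1.0]]
ft_force: [0.4, 0.5, 1.1]
opening: 0.0592
```

drive_tool([
  [[0,0,1.5,0,0,0],[0,0,3,0,0,0],[0,0,3,0,0,0],[0,0,3,0,0,0],[0,0,1.5,0,0,0],[0,0,0,0,0,0],[0,0,0,0,0,0],[0,0,0,0,0,0],[0,0,0,0,0,0]],
])

```text
clock: 5.23
position: [0.4311, -0.0548, 0.1907]
eef_rot: [[0.998, 0.058, -0.004], [0.058, -0.998, 0.003], [-0.004, -0.003, -1.0]]
ft_force: [-0.3, 0.4, -3.5]
opening: 0.0593
```

Run:
```python
from h import *
import time
for i in range(4):
    r.camera('top'); s=r.state();print(s['position'].round(4),s['ft_force'].round(2),s['opening'],s['dq'].round(3))
c=look('wrist',['jar_a','crate','crate_floor','short_jar','wide_jar'],'w2.png')
look('top',['crate','crate_floor','short_jar','wide_jar'])
look('scene',['crate','crate_floor','short_jar','wide_jar'],'s2.png')
```

```text
[ 0.4309 -0.0548  0.1904] [ 0.44 -0.14 -3.36] 0.0595576364550063 [ 0.001  0.004  0.    -0.001 -0.002  0.007  0.002]
[ 0.4309 -0.0547  0.1905] [-0.47 -0.42 -3.33] 0.05916765612131816 [-0.    -0.003  0.001 -0.009 -0.     0.006  0.002]
[ 0.431  -0.0547  0.1907] [-0.36  0.41 -3.62] 0.05930589737551205 [ 0.    -0.004 -0.001 -0.01  -0.001  0.002  0.001]
[ 0.4313 -0.0547  0.191 ] [ 0.8  -0.57 -3.04] 0.05939895283517777 [ 0.001 -0.004 -0.    -0.01  -0.003  0.004  0.   ]
wrist jar_a 0.81 [ 0.5226 -0.1366  0.0042]
wrist jar_a 0.66 [ 0.4314 -0.0473  0.116 ]
top crate 0.56 [ 0.4994  0.1898 -0.0022]
top crate_floor 0.58 [0.4958 0.1936 0.0088]
top short_jar 0.66 [0.5055 0.0892 0.0058]
top wide_jar 0.89 [0.4943 0.2924 0.0045]
scene crate 0.96 [0.4974 0.1973 0.0035]
scene crate_floor 0.9 [0.5003 0.1904 0.008 ]
scene crate_floor 0.61 [0.4873 0.2907 0.0065]
scene short_jar 0.86 [0.5052 0.0898 0.0122]
scene wide_jar 0.62 [0.4875 0.2945 0.0067]
scene wide_jar 0.33 [ 0.5316 -0.1376  0.0014]
```

View pics/w2.png

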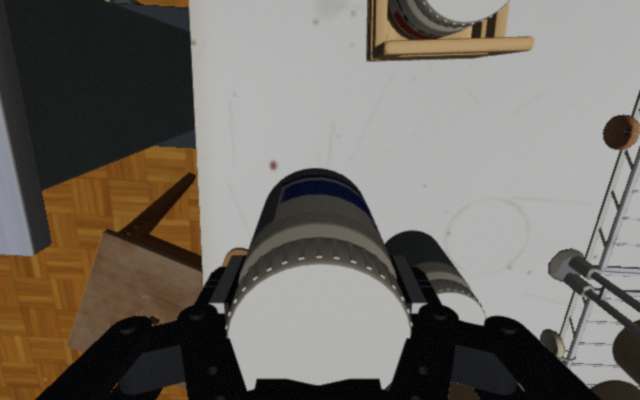

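The held jar sits straight between the pads. Its weight of about 3.3 N (0.33 kg) makes it a light one. Next I'll move towards the crate and measure the gap.

drive_tool([
  [[0.5,1,2,0,0,0],[1,3,1,0,0,0],[1.5,3,0,0,0,0],[1.5,3,0,0,0,0],[0.5,1.5,0,0,0,0],[0,0,0,0,0,0],[0,0,0,0,0,0]],
])

```text
clock: 6.82
position: [0.4825, 0.0634, 0.2236]
eef_rot: [[0.999, 0.051, -0.002], [0.051, -0.999, 0.003], [-0.002, -0.003, -1.0]]
ft_force: [-0.2, 0.0, -3.5]
opening: 0.0595
```

Run:
```python
from h import *
s=r.state();print(s['position'].round(4),s['ft_force'].round(2),s['eef_rot'].round(4))
c=look('wrist',['jar_a','crate','crate_floor','short_jar','wide_jar'],'w3.png')
np.savez('w3.npz',R=s['eef_rot'],p=s['position'],T=c['T_tool_cam'],K=[c['fx'],c['fy'],c['cx'],c['cy']])
```

```text
[0.4825 0.0634 0.2236] [-0.19  0.01 -3.45] [[ 0.9987  0.051  -0.0019]
 [ 0.051  -0.9987  0.0033]
 [-0.0017 -0.0034 -1.    ]]
wrist jar_a 0.97 [0.4819 0.0668 0.1514]
wrist crate 0.92 [0.4941 0.1937 0.0016]
wrist crate_floor 0.91 [0.4967 0.1939 0.0038]
wrist crate_floor 0.19 [0.5078 0.0905 0.0099]
wrist short_jar 0.88 [0.5074 0.0898 0.0064]
```

View pics/w3.png

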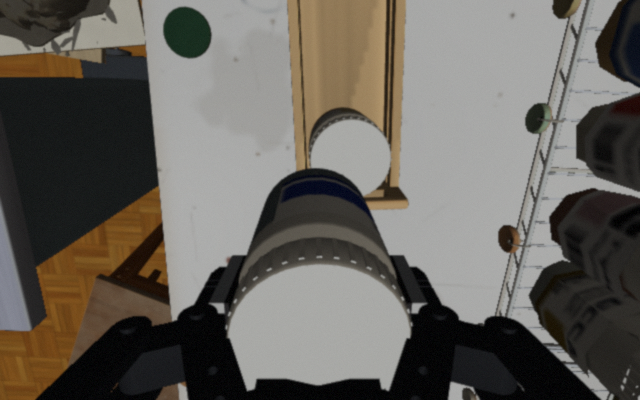

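```bash
cat >> h.py <<'E'
def pix(u,v,z,f):
    d=np.load(f);fx,fy,cx,cy=d['K'];A=np.eye(4);A[:3,:3]=d['R'];A[:3,3]=d['p'];A=A@d['T']
    k=A[:3,:3]@[(u-cx)/fx,(v-cy)/fy,1];return (A[:3,3]+k*(z-A[2,3])/k[2])
E
python3 - <<'E'
from h import *
for n,u,v,z in [('Lout0',290,2,.05),('Lout1',297,165,.05),('Rout0',406,2,.05),('Rout1',399,180,.05),('lidL',310,156,.1),('lidR',391,156,.1),('lidT',350,115,.1),('lidB',350,196,.1)]: print(n,pix(u,v,z,'w3.npz').round(4))
E
```

```text
Lout0 [0.4537 0.1994 0.05  ]
Lout1 [0.463  0.0739 0.05  ]
Rout0 [0.5411 0.2038 0.05  ]
Rout1 [0.5529 0.0649 0.05  ]
lidL [0.4746 0.0929 0.1   ]
lidR [0.5325 0.0958 0.1   ]
lidT [0.5009 0.123  0.1   ]
lidB [0.5056 0.0642 0.1   ]
```

drive_tool([
  [[0.1,2,0,0,0,1.6],[0.2,3.5,0,0,0,0],[0.3,3.5,0,0,0,0],[0.3,3.5,0,0,0,0],[0.3,2.5,0,0,0,0],[0.1,0.8,0,0,0,0],[0,0,0,0,0,0],[0,0,0,0,0,0],[0,0,0,0,0,0]],
])

```text
clock: 7.87
position: [0.496, 0.2132, 0.2232]
eef_rot: [[0.998, 0.055, -0.002], [0.055, -0.998, -0.004], [-0.002, 0.003, -1.0]]
ft_force: [0.1, -0.4, -3.0]
opening: 0.0595
```

Run:
```python
from h import *
s=r.state();print(s['position'].round(4),s['ft_force'].round(2),s['eef_rot'].round(4))
c=look('wrist',['jar_a','crate','crate_floor','wide_jar'],'w4.png')
np.savez('w4.npz',R=s['eef_rot'],p=s['position'],T=c['T_tool_cam'],K=[c['fx'],c['fy'],c['cx'],c['cy']])
look('top',['jar_a','wide_jar','short_jar']);look('scene',['jar_a','wide_jar'])
```

```text
[0.496  0.2132 0.2232] [ 0.1  -0.36 -2.99] [[ 0.9985  0.0553 -0.0021]
 [ 0.0552 -0.9985 -0.0036]
 [-0.0023  0.0034 -1.    ]]
wrist jar_a 0.68 [0.4946 0.2169 0.1512]
wrist crate 0.9 [4.930e-01 1.919e-01 4.000e-04]
wrist wide_jar 0.68 [0.4866 0.2922 0.0072]
top jar_a 0.95 [ 5.258e-01 -1.337e-01 -4.000e-04]
top jar_a 0.93 [ 0.448  -0.2646 -0.001 ]
top short_jar 0.9 [0.502  0.0879 0.0071]
scene jar_a 0.97 [0.4932 0.2171 0.154 ]
scene jar_a 0.67 [ 0.4481 -0.2644 -0.0023]
scene jar_a 0.66 [0.4964 0.1948 0.0044]
scene jar_a 0.58 [ 0.5282 -0.1415 -0.0008]
scene wide_jar 0.74 [0.4833 0.2954 0.0104]
```

View pics/w4.png

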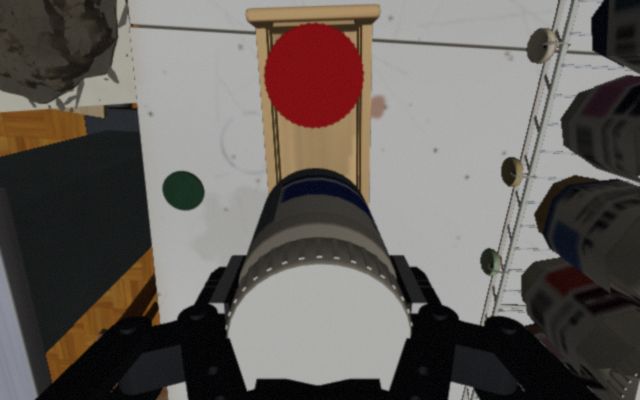

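Run:
```python
from h import *
f='w4.npz'
for n,u,v,z in [('L',265,76,.106),('R',363,76,.106),('T',314,24,.106),('B',314,128,.106),('endTopL',248,12,.088),('endTopR',380,9,.088),('endOutL',248,22,.088),('rail L',268,180,.05),('rail R',369,190,.05),('heldL',228,325,.2575),('heldR',412,325,.2575),('heldT',320,264,.2575)]: print(n,pix(u,v,z,f).round(4))
```

```text
L [0.4563 0.2943 0.106 ]
R [0.5198 0.2978 0.106 ]
T [0.4865 0.3266 0.106 ]
B [0.4898 0.2627 0.106 ]
endTopL [0.4422 0.3337 0.088 ]
endTopR [0.5291 0.3402 0.088 ]
endOutL [0.4422 0.3277 0.088 ]
rail L [0.4515 0.2076 0.05  ]
rail R [0.5409 0.2033 0.05  ]
heldL [0.467  0.2216 0.2575]
heldR [0.5239 0.2248 0.2575]
heldT [0.4943 0.2445 0.2575]
```

The wide jar's red lid is at px (314,76), with the held jar's lid centred near (320,355). The held jar is about 7 mm short of its slot, so I'll shift it and lower it in stages.

drive_tool([
  [[-0.1,0.7,-1,0,0,1.4],[0,0,-1.5,0,0,0],[0,0,-1,0,0,0],[0,0,0,0,0,0],[0,0,0,0,0,0]],
])

```text
clock: 8.88
position: [0.4942, 0.2236, 0.1853]
eef_rot: [[0.996, 0.087, -0.002], [0.087, -0.996, -0.002], [-0.002, 0.002, -1.0]]
ft_force: [-0.3, 0.3, -2.7]
opening: 0.0595
```

drive_tool([
  [[0.0,-0.3,-1,0,0,0],[0,0,-2.5,0,0,0],[0,0,-2.5,0,0,0],[0,0,-1.5,0,0,0],[0,0,0,0,0,0]],
])

```text
clock: 9.3
position: [0.4955, 0.2207, 0.1081]
eef_rot: [[0.996, 0.088, 0.003], [0.088, -0.996, -0.0], [0.003, 0.001, -1.0]]
ft_force: [-1.1, 0.7, -3.3]
opening: 0.0596
```

drive_tool([
  [[0,0,-1.2,0,0,0],[0,0,-0.7,0,0,0],[0,0,-0.3,0,0,0],[0,0,-0.2,0,0,0],[0,0,0,0,0,0]],
])

```text
clock: 9.72
position: [0.4967, 0.2207, 0.0836]
eef_rot: [[0.996, 0.087, 0.005], [0.087, -0.996, 0.0], [0.005, 0.0, -1.0]]
ft_force: [0.1, 0.9, -3.4]
opening: 0.0598
```

drive_tool([
  [[-0.1,0,-0.2,0,0.3,0],[0,0,-0.2,0,0,0],[0,0,-0.1,0,0,0],[0,0,-0.1,0,0,0]],
])

```text
clock: 10.05
position: [0.4968, 0.2216, 0.0798]
eef_rot: [[0.996, 0.087, 0.003], [0.087, -0.996, 0.002], [0.003, -0.001, -1.0]]
ft_force: [-7.0, -2.8, 13.6]
opening: 0.0595
```

drive_tool([
  [[0,0,0.05,0,0,0],[0,0,0,0,0,0]],
])

```text
clock: 10.22
position: [0.497, 0.222, 0.081]
eef_rot: [[0.996, 0.087, 0.004], [0.087, -0.996, 0.002], [0.004, -0.001, -1.0]]
ft_force: [0.1, 0.6, -3.5]
opening: 0.0593
```

drive_tool([
  [[0,0,0,0,0,0],[0,0,0,0,0,0],[0,0,0,0,0,0],[0,0,0,0,0,0],[0,0,0,0,0,0]],
], fingers=-1)

```text
clock: 10.63
position: [0.4986, 0.2227, 0.0825]
eef_rot: [[0.996, 0.087, 0.007], [0.087, -0.996, 0.003], [0.008, -0.003, -1.0]]
ft_force: [0.0, 0.2, 0.3]
opening: 0.0856
```

drive_tool([
  [[-0.1,0,2,0.2,0.4,0],[0,0,3.5,0,0,0],[0,0,3.5,0,0,0],[0,0,3.5,0,0,0],[0,-2,1,0,0,0],[0.2,-3.5,0,0,0,0],[0.3,-4,0,0,0,0],[0.3,-4,0,0,0,0],[0.3,-4,0,0,0,0],[0.3,-4,0,0,0,0]],
])

```text
clock: 11.47
position: [0.5069, 0.0128, 0.2262]
eef_rot: [[0.994, 0.111, 0.003], [0.111, -0.994, 0.012], [0.005, -0.012, -1.0]]
ft_force: [0.6, -0.2, -0.1]
opening: 0.0856
```

Run:
```python
from h import *
s=r.state();print(s['position'].round(4),s['ft_force'].round(2))
look('top',['jar_a','wide_jar','short_jar'],'t5.png');look('scene',['jar_a','wide_jar'])
c=look('wrist',['jar_a','wide_jar','short_jar'],'w5.png')
np.savez('w5.npz',R=s['eef_rot'],p=s['position'],T=c['T_tool_cam'],K=[c['fx'],c['fy'],c['cx'],c['cy']])
```

```text
[0.5069 0.0128 0.2262] [ 0.64 -0.15 -0.09]
top jar_a 0.79 [ 4.470e-01 -2.637e-01  2.000e-04]
top jar_a 0.71 [0.4965 0.2244 0.0094]
top jar_a 0.7 [ 0.5278 -0.1346  0.0026]
top wide_jar 0.64 [0.4933 0.2906 0.0071]
top wide_jar 0.27 [0.4977 0.2235 0.0093]
top short_jar 0.75 [0.5047 0.0885 0.0058]
top short_jar 0.55 [ 0.4483 -0.2634  0.    ]
scene jar_a 0.8 [ 0.4483 -0.2604 -0.0027]
scene jar_a 0.8 [ 0.5253 -0.1367  0.0008]
scene jar_a 0.62 [0.4953 0.227  0.0094]
scene wide_jar 0.83 [0.4863 0.2943 0.0071]
scene wide_jar 0.27 [0.5062 0.0886 0.0101]
wrist jar_a 0.88 [ 0.4461 -0.2631  0.0008]
wrist jar_a 0.84 [ 0.5239 -0.137   0.0038]
wrist short_jar 0.82 [0.5113 0.0877 0.0094]
```

View pics/w5.png

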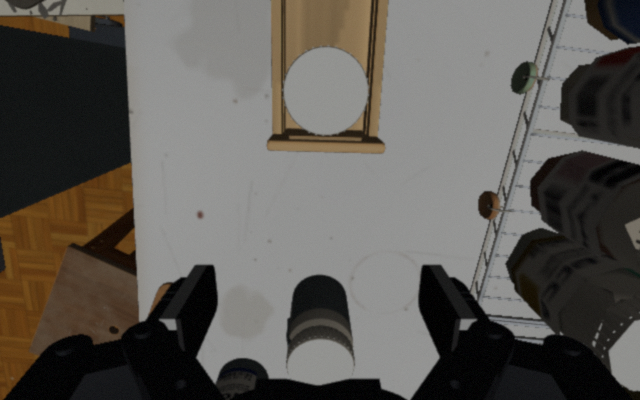

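Jar 1 stands in the crate at about (0.496, 0.225, 0.009). This view shows the short jar upright at px (327,90) and the middle jar at (320,330). I'll take the middle jar next.

drive_tool([
  [[0.3,-3,0,-0.7,0.2,0],[0.4,-3.5,0,0,0,0],[0.5,-3.5,0,0,0,0],[0.4,-3,0,0,0,0],[0.2,-1.2,0,0,0,0],[0,0,-2,0,0,0],[0,0,-3,0,0,0],[0,0,0,0,0,0]],
])

```text
clock: 12.68
position: [0.5264, -0.1263, 0.1761]
eef_rot: [[0.992, 0.124, 0.003], [0.124, -0.992, -0.0], [0.003, 0.001, -1.0]]
ft_force: [-1.0, 0.6, -0.3]
opening: 0.0858
```

drive_tool([
  [[-0.1,-1.0,0,0,0,0],[0,0,-3,0,0,0],[0,0,-3.5,0,0,0],[0,0,-2.5,0,0,0],[0,0,-1.3,0,0,0],[0,0,0,0,0,0],[0,0,0,0,0,0]],
])

```text
clock: 13.27
position: [0.5304, -0.136, 0.0793]
eef_rot: [[0.991, 0.131, 0.013], [0.131, -0.991, -0.003], [0.012, 0.004, -1.0]]
ft_force: [0.5, -0.8, 0.5]
opening: 0.0855
```

drive_tool([
  [[-0.4,-0.1,-0.4,0.2,0.8,0],[-0.1,0,-0.4,0,0,0],[0,0,0,0,0,0]],
])

```text
clock: 13.52
position: [0.5278, -0.1376, 0.0755]
eef_rot: [[0.991, 0.131, 0.003], [0.131, -0.991, -0.001], [0.003, 0.001, -1.0]]
ft_force: [-0.3, -0.2, 0.6]
opening: 0.0852
```

drive_tool([
  [[0,0,-0.1,0,0,0],[0,0,0,0,0,0],[0,0,-0.1,0,0,0],[0,0,0,0,0,0],[0,0,-0.1,0,0,0],[0,0,0,0,0,0]],
], fingers=1)

```text
clock: 14.02
position: [0.5284, -0.1384, 0.0766]
eef_rot: [[0.991, 0.131, 0.005], [0.131, -0.991, -0.004], [0.005, 0.005, -1.0]]
ft_force: [0.2, -0.7, -4.5]
opening: 0.0607
```

drive_tool([
  [[0,0,1.5,0,0,0],[0,0,3,0,0,0],[0,0,3.5,0,0,0],[0,0,3.5,0,0,0],[0,0,1.5,0,0,0],[0,0,0,0,0,0],[0,0,0,0,0,0],[0,0,0,0,0,0],[0,0,0,0,0,0]],
])

```text
clock: 14.77
position: [0.5212, -0.1367, 0.2016]
eef_rot: [[0.991, 0.132, -0.011], [0.132, -0.991, 0.002], [-0.011, -0.004, -1.0]]
ft_force: [-0.6, 0.4, -6.1]
opening: 0.0608
```

Run:
```python
from h import *
for i in range(4):
    r.camera('top'); s=r.state();print(s['position'].round(4),s['ft_force'].round(2),s['opening'])
look('wrist',['jar_a'],'w6.png');look('scene',['jar_a'])
```

```text
[ 0.521  -0.1367  0.2012] [-0.85 -0.7  -6.09] 0.06072166088447203
[ 0.521  -0.1367  0.2014] [-0.11  0.74 -5.99] 0.06076332450877077
[ 0.5212 -0.1367  0.2017] [ 0.06  0.15 -4.38] 0.060727301376835276
[ 0.5214 -0.1367  0.2021] [-0.3   0.21 -5.05] 0.06067978430451666
wrist jar_a 0.92 [ 4.457e-01 -2.623e-01 -3.000e-04]
wrist jar_a 0.67 [ 0.5141 -0.1341  0.1303]
scene jar_a 0.7 [0.4964 0.2267 0.0092]
scene jar_a 0.69 [ 0.5201 -0.138   0.1259]
scene jar_a 0.57 [ 0.4474 -0.2616 -0.0038]
```

At about 5.5 N (0.56 kg), the middle jar is the full one. I'll set it back where it was.

drive_tool([
  [[0.2,0,-2,0,-0.6,0],[0.1,0,-3,0,0,0],[0,0,-3,0,0,0],[0,0,-2,0,0,0],[0,0,-1,0,0,0],[0,0,0,0,0,0]],
])

```text
clock: 15.67
position: [0.5268, -0.1372, 0.0917]
eef_rot: [[0.991, 0.131, 0.009], [0.131, -0.991, -0.0], [0.009, 0.002, -1.0]]
ft_force: [-0.6, -0.2, -5.4]
opening: 0.0603
```

drive_tool([
  [[0,0,-0.7,0,0.5,0],[0,0,-0.4,0,0,0],[0,0,-0.3,0,0,0],[0,0,-0.2,0,0,0],[0,0,-0.2,0,0,0]],
])

```text
clock: 16.08
position: [0.5298, -0.1379, 0.0765]
eef_rot: [[0.991, 0.131, 0.005], [0.131, -0.991, -0.002], [0.005, 0.003, -1.0]]
ft_force: [-1.7, 0.7, 5.7]
opening: 0.0608
```

Contact: the force has changed sign to +5.7 N. I'll release while still pressing lightly.

drive_tool([
  [[0,0,-0.1,0,0,0],[0,0,-0.05,0,0,0],[0,0,0,0,0,0],[0,0,0,0,0,0],[0,0,0,0,0,0]],
], fingers=-1)

```text
clock: 16.5
position: [0.5336, -0.1386, 0.0792]
eef_rot: [[0.991, 0.131, 0.014], [0.131, -0.991, -0.005], [0.013, 0.007, -1.0]]
ft_force: [-0.6, -1.0, -0.1]
opening: 0.0855
```

drive_tool([
  [[0,0,2,0,0.4,0],[0,0,3,0,0,0],[0,0,3.5,0,0,0],[0,0,2.5,0,0,3],[-1.5,-2,0,0,0,6],[-2,-3,0,0,0,6],[-2,-3,0,0,0,6],[-1.5,-2.5,0,0,0,3],[-0.5,-1,0,0,0,0],[0,0,0,0,0,0]],
])

```text
clock: 17.33
position: [0.4568, -0.2541, 0.199]
eef_rot: [[0.838, 0.545, 0.014], [0.545, -0.838, -0.006], [0.008, 0.013, -1.0]]
ft_force: [-0.0, 0.8, 0.4]
opening: 0.0858
```

Run:
```python
from h import *
s=r.state();print(s['position'].round(4),s['ft_force'].round(2))
look('scene',['jar_a']);look('wrist',['jar_a'],'w7.png');look('top',['jar_a'])
```

```text
[ 0.4568 -0.2541  0.199 ] [-0.02  0.83  0.4 ]
scene jar_a 0.85 [ 0.4486 -0.262  -0.    ]
scene jar_a 0.84 [ 0.5326 -0.1363 -0.0021]
scene jar_a 0.73 [0.5076 0.089  0.0114]
scene jar_a 0.63 [0.4971 0.2217 0.0102]
wrist jar_a 0.93 [ 0.4476 -0.26   -0.0007]
wrist jar_a 0.69 [ 0.5254 -0.1349  0.0043]
top jar_a 0.77 [ 0.4486 -0.2631 -0.0011]
top jar_a 0.71 [ 0.5286 -0.1326 -0.    ]
top jar_a 0.71 [0.4967 0.2258 0.0085]
```

drive_tool([
  [[-0.7,-0.7,0,0.3,0.8,0],[-0.2,-0.1,-2,0,0,0],[0,0,-3,0,0,0],[0,0,-2,0,0,0],[0,0,0,0,0,0]],
])

```text
clock: 18.05
position: [0.4523, -0.255, 0.1282]
eef_rot: [[0.83, 0.558, 0.001], [0.558, -0.83, 0.0], [0.001, 0.0, -1.0]]
ft_force: [-1.1, 1.2, -0.9]
opening: 0.0855
```

drive_tool([
  [[-0.4,-0.7,0,0,0,0],[0,0,-1.5,0,0,0],[0,0,-2,0,0,0],[0,0,-1.5,0,0,0],[0,0,-0.7,0,0,0],[0,0,0,0,0,0]],
])

```text
clock: 18.55
position: [0.45, -0.2659, 0.0754]
eef_rot: [[0.829, 0.559, 0.004], [0.559, -0.829, -0.003], [0.002, 0.005, -1.0]]
ft_force: [-0.2, 0.2, 0.6]
opening: 0.0851
```

drive_tool([
  [[-0.2,0.4,-0.3,0.2,0.3,0],[0,0,-0.3,0,0,0],[0,0,-0.1,0,0,0]],
])

```text
clock: 18.8
position: [0.4492, -0.2631, 0.0713]
eef_rot: [[0.829, 0.559, 0.001], [0.559, -0.829, -0.001], [0.0, 0.002, -1.0]]
ft_force: [-1.2, -0.5, -0.1]
opening: 0.0853
```

drive_tool([
  [[0,0,-0.05,0,0,0],[0,0,-0.05,0,0,0],[0,0,-0.05,0,0,0],[0,0,-0.05,0,0,0],[0,0,-0.05,0,0,0],[0,0,-0.05,0,0,0]],
], fingers=1)

```text
clock: 19.3
position: [0.45, -0.2637, 0.0717]
eef_rot: [[0.829, 0.559, 0.003], [0.559, -0.829, -0.004], [-0.0, 0.005, -1.0]]
ft_force: [-3.4, 1.2, 7.2]
opening: 0.0598
```

drive_tool([
  [[0,0,1.5,0,0,0],[0,0,3,0,0,0],[0,0,3.5,0,0,0],[0,0,3.5,0,0,0],[0,0,2.5,0,0,0],[0,0,0,0,0,0],[0,0,0,0,0,0],[0,0,0,0,0,0],[0,0,0,0,0,0]],
])

```text
clock: 20.05
position: [0.4466, -0.2611, 0.2131]
eef_rot: [[0.828, 0.561, -0.003], [0.561, -0.828, 0.001], [-0.002, -0.002, -1.0]]
ft_force: [0.1, -0.3, -2.4]
opening: 0.0599
```

Run:
```python
from h import *
for i in range(4):
    r.camera('top'); s=r.state();print(s['position'].round(4),s['ft_force'].round(2),s['opening'])
print(s['eef_rot'].round(3))
look('wrist',['jar_a'],'w8.png');look('scene',['jar_a'])
```

```text
[ 0.4464 -0.261   0.2128] [ 0.02 -1.32 -1.74] 0.059556544348904755
[ 0.4463 -0.261   0.2128] [ 0.38 -0.09 -1.73] 0.05935017670172514
[ 0.4464 -0.261   0.2129] [-0.67  0.12 -2.23] 0.05924667545813824
[ 0.4465 -0.2611  0.2131] [-1.03  0.47 -1.35] 0.05984301439327174
[[ 0.828  0.561 -0.003]
 [ 0.561 -0.828  0.001]
 [-0.002 -0.003 -1.   ]]
wrist jar_a 0.92 [ 0.524  -0.1358  0.0044]
wrist jar_a 0.71 [ 0.4434 -0.2573  0.1433]
scene jar_a 0.93 [ 0.4433 -0.2593  0.1414]
scene jar_a 0.76 [0.4967 0.2249 0.0103]
scene jar_a 0.63 [ 0.5297 -0.138  -0.0024]
```

It reads about 1.9 N (0.19 kg), so it is light. I'll take it to the near slot.

drive_tool([
  [[0.5,2.5,0.5,0,0,-3],[0.5,4,0,0,0,-4],[0.5,4,0,0,0,-4],[0.5,4,0,0,0,-4],[0.5,4,0,0,0,-4],[0.5,4,0,0,0,-4],[0.5,4,0,0,0,-4],[0.5,3.5,0,0,0,-3],[0.5,2,0,0,0,0],[0,0,0,0,0,0]],
])

```text
clock: 21.28
position: [0.488, 0.0696, 0.2194]
eef_rot: [[0.999, 0.034, 0.001], [0.034, -0.999, 0.002], [0.001, -0.002, -1.0]]
ft_force: [-0.4, 0.7, -1.1]
opening: 0.0595
```

drive_tool([
  [[0.4,2.5,0,0,0,1],[0.5,3,0,0,0,1],[0.3,2,0,0,0,1],[0.1,0.7,0,0,0,0],[0,0,0,0,0,0],[0,0,0,0,0,0],[0,0,0,0,0,0]],
])

```text
clock: 21.87
position: [0.5012, 0.1522, 0.2187]
eef_rot: [[0.996, 0.088, -0.001], [0.088, -0.996, 0.001], [-0.001, -0.001, -1.0]]
ft_force: [0.5, 0.4, -1.7]
opening: 0.0593
```

Run:
```python
from h import *
s=r.state();print(s['position'].round(4),s['ft_force'].round(2),s['eef_rot'].round(3))
c=look('wrist',['jar_a','wide_jar','crate','crate_floor'],'w9.png');look('scene',['jar_a']);look('top',['jar_a','wide_jar','short_jar'])
np.savez('w9.npz',R=s['eef_rot'],p=s['position'],T=c['T_tool_cam'],K=[c['fx'],c['fy'],c['cx'],c['cy']])
```

```text
[0.5012 0.1522 0.2187] [ 0.46  0.44 -1.72] [[ 0.996  0.088 -0.001]
 [ 0.088 -0.996  0.001]
 [-0.001 -0.001 -1.   ]]
wrist jar_a 0.84 [0.4992 0.155  0.1485]
wrist wide_jar 0.71 [0.4867 0.2928 0.008 ]
wrist wide_jar 0.61 [0.3611 0.1827 0.0011]
scene jar_a 0.92 [ 0.5287 -0.1378 -0.0012]
scene jar_a 0.83 [0.4968 0.155  0.1433]
scene jar_a 0.77 [0.4956 0.2245 0.0103]
top wide_jar 0.65 [0.4914 0.2916 0.0086]
top short_jar 0.46 [0.5046 0.0884 0.0082]
```

View pics/w9.png

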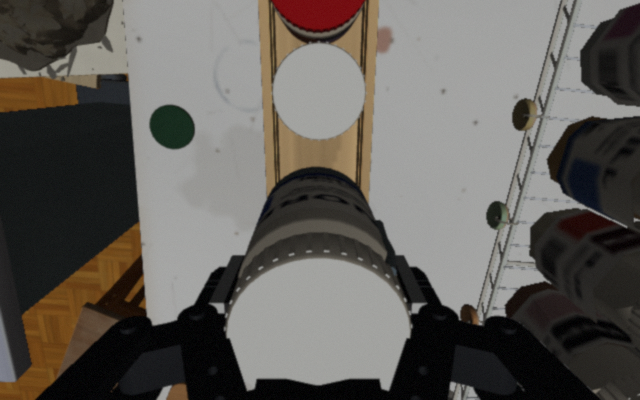

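Run:
```python
from h import *
f='w9.npz'
for n,u,v,z in [('L',273,93,.114),('R',365,93,.114),('T',319,44,.114),('B',319,140,.114),('railL',264,120,.05),('railR',373,120,.05),('heldL',228,322,.253),('heldR',412,322,.253),('heldT',320,258,.253)]: print(n,pix(u,v,z,f).round(4))
```

```text
L [0.4662 0.223  0.114 ]
R [0.5235 0.228  0.114 ]
T [0.4923 0.2536 0.114 ]
B [0.4974 0.1962 0.114 ]
railL [0.4523 0.198  0.05  ]
railR [0.5411 0.2058 0.05  ]
heldL [0.472  0.1606 0.253 ]
heldR [0.5286 0.1656 0.253 ]
heldT [0.4983 0.1851 0.253 ]
```

Jar 1's lid is at px (319,92), standing upright beside the wide jar. The held jar is 68.5 mm from it, which is what the slot needs, so I'll lower it.

drive_tool([
  [[0,0.1,-1,0,0,0],[0,0,-2,0,0,0],[0,0,-1,0,0,0],[0,0,0,0,0,0]],
])

```text
clock: 22.75
position: [0.5015, 0.1548, 0.1767]
eef_rot: [[0.996, 0.09, 0.002], [0.09, -0.996, 0.002], [0.002, -0.001, -1.0]]
ft_force: [-0.7, -0.3, -3.2]
opening: 0.0592
```

drive_tool([
  [[0,-0.1,-1.5,0,0.2,0],[0,0,-2.5,0,0,0],[0,0,-2,0,0,0],[0,0,-1,0,0,0],[0,0,0,0,0,0]],
])

```text
clock: 23.17
position: [0.5017, 0.1543, 0.1049]
eef_rot: [[0.996, 0.09, -0.001], [0.09, -0.996, 0.002], [-0.001, -0.002, -1.0]]
ft_force: [-1.1, -0.3, -1.9]
opening: 0.0596
```

drive_tool([
  [[0,0,-1.0,0,0,0],[0,0,-0.7,0,0,0],[0,0,-0.3,0,0,0],[0,0,-0.2,0,0,0],[0,0,-0.1,0,0,0]],
])

```text
clock: 23.58
position: [0.5036, 0.1552, 0.0828]
eef_rot: [[0.996, 0.09, 0.002], [0.09, -0.996, 0.003], [0.002, -0.003, -1.0]]
ft_force: [0.0, -0.9, -1.8]
opening: 0.0593
```

Run:
```python
from h import *
s=r.state();print(s['position'].round(4),s['ft_force'].round(2))
look('scene',['jar_a','wide_jar','short_jar']);c=r.camera('top');print([ (round(d['confidence'],2),w('top',d['at'],None,c).round(4)) for d in r.landmark_of('short_jar','top')])
```

```text
[0.5036 0.1552 0.0828] [ 0.   -0.86 -1.84]
scene jar_a 0.91 [0.5011 0.1595 0.0089]
scene jar_a 0.77 [0.4934 0.2249 0.0093]
scene jar_a 0.69 [ 0.5305 -0.1376  0.0018]
scene wide_jar 0.59 [0.4875 0.2955 0.0053]
scene short_jar 0.51 [0.5051 0.0906 0.0114]
[(0.46, array([0.503 , 0.0912, 0.0059]))]
```

drive_tool([
  [[-0.1,0,-0.2,0,0.1,0],[0,0,-0.15,0,0,0],[0,0,-0.1,0,0,0],[0,0,-0.1,0,0,0]],
])

```text
clock: 24.22
position: [0.5029, 0.1557, 0.0795]
eef_rot: [[0.996, 0.09, 0.002], [0.09, -0.996, 0.003], [0.002, -0.003, -1.0]]
ft_force: [-8.1, -2.8, 17.3]
opening: 0.0591
```

drive_tool([
  [[0,0,-0.05,0,0,0],[0,0,-0.05,0,0,0],[0,0,0,0,0,0],[0,0,0,0,0,0],[0,0,0,0,0,0]],
], fingers=-1)

```text
clock: 24.63
position: [0.5038, 0.1562, 0.0793]
eef_rot: [[0.996, 0.09, 0.004], [0.09, -0.996, 0.003], [0.005, -0.003, -1.0]]
ft_force: [0.0, -0.2, -0.7]
opening: 0.0854
```

drive_tool([
  [[0,0,2,0.2,0.3,0],[0,0,3.5,0,0,0],[0,0,3.5,0,0,0],[0,0,3.5,0,0,0],[0,-2,1,0,0,0],[0.2,-3.5,0,0,0,0],[0.3,-4,0,0,0,0],[0.3,-4,0,0,0,0],[0.3,-4,0,0,0,0],[0.3,-4,0,0,0,0]],
])

```text
clock: 25.47
position: [0.5136, -0.0539, 0.2221]
eef_rot: [[0.993, 0.114, 0.001], [0.114, -0.993, 0.011], [0.002, -0.011, -1.0]]
ft_force: [0.9, 0.6, -0.1]
opening: 0.0852
```

Run:
```python
from h import *
s=r.state();print(s['position'].round(4),s['ft_force'].round(2))
c=look('top',['jar_a','wide_jar','short_jar','rib','test_tile']);look('scene',['jar_a','wide_jar','short_jar'])
c=look('wrist',['jar_a'],'w10.png')
```

```text
[ 0.5136 -0.0539  0.2221] [ 0.91  0.61 -0.11]
top jar_a 0.66 [0.5026 0.1575 0.0078]
top jar_a 0.62 [0.497  0.2241 0.0119]
top wide_jar 0.82 [0.4923 0.2959 0.0056]
top short_jar 0.7 [0.5047 0.0893 0.0066]
top test_tile 0.78 [ 3.624e-01  1.764e-01 -1.000e-04]
scene jar_a 0.77 [ 0.5287 -0.1363  0.0011]
scene jar_a 0.62 [0.5004 0.1586 0.0079]
scene jar_a 0.57 [0.4982 0.226  0.0095]
scene wide_jar 0.94 [0.4862 0.2947 0.0079]
scene wide_jar 0.61 [ 0.3577  0.178  -0.002 ]
scene short_jar 0.91 [0.5053 0.0885 0.0099]
wrist jar_a 0.74 [ 0.5276 -0.1377  0.0019]
wrist jar_a 0.54 [ 0.3592 -0.1868  0.0031]
```

View pics/w10.png

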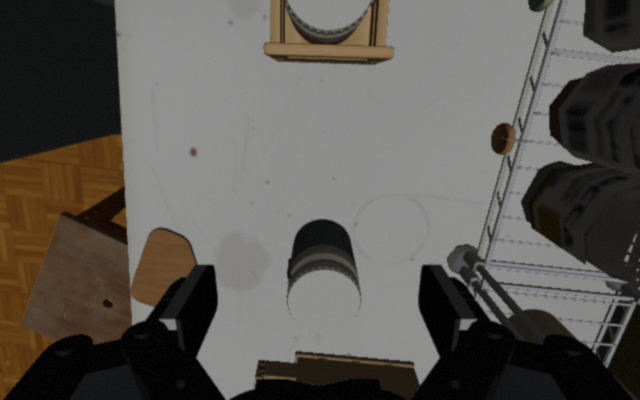

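The networks place all four jars upright in the crate. The heavy jar stands alone at px (323,270), about (0.528, −0.137). I'll pick it up now.

drive_tool([
  [[0.4,-2.5,0,-0.6,0.1,0],[0.5,-3,0,0,0,0],[0.4,-1.8,0,0,0,0],[0,0,-2,0,0,0],[0,0,-3,0,0,0],[0,0,0,0,0,0]],
])

```text
clock: 26.57
position: [0.5285, -0.1247, 0.1724]
eef_rot: [[0.993, 0.121, 0.002], [0.121, -0.993, -0.002], [0.002, 0.002, -1.0]]
ft_force: [-1.6, 0.3, -0.2]
opening: 0.0855
```

drive_tool([
  [[-0.2,-1.2,0,0,0,0],[-0.1,0,-3,0,0.3,0],[-0.1,0,-3.5,0,0.3,0],[0,0,-2.2,0,0,0],[0,0,-1.2,0,0,0],[0,0,-0.3,0,0,0],[0,0,0,0,0,0]],
])

```text
clock: 27.15
position: [0.5285, -0.1405, 0.0762]
eef_rot: [[0.992, 0.123, 0.001], [0.123, -0.992, -0.006], [-0.0, 0.006, -1.0]]
ft_force: [0.4, 0.9, 0.0]
opening: 0.0856
```

drive_tool([
  [[0,0.4,-0.4,0.3,0,0],[0,0,-0.4,0,0,0],[0,0,-0.2,0,0,0]],
])

```text
clock: 27.4
position: [0.5313, -0.1369, 0.0701]
eef_rot: [[0.992, 0.123, 0.007], [0.123, -0.992, -0.002], [0.006, 0.003, -1.0]]
ft_force: [0.1, -0.3, 0.6]
opening: 0.0852
```

drive_tool([
  [[0,0,-0.05,0,0,0],[0,0,-0.05,0,0,0],[0,0,-0.05,0,0,0],[0,0,-0.05,0,0,0],[0,0,-0.05,0,0,0],[0,0,-0.05,0,0,0]],
], fingers=1, squeeze=60)

```text
clock: 27.9
position: [0.5314, -0.1369, 0.0707]
eef_rot: [[0.992, 0.124, 0.007], [0.124, -0.992, -0.005], [0.007, 0.006, -1.0]]
ft_force: [-4.0, 0.8, 7.5]
opening: 0.0608
```

drive_tool([
  [[0,0,1.5,0,0,0],[0,0,3,0,0,0],[0,0,3.2,0,0,0],[0,0,3.2,0,0,0],[0,0,3.2,0,0,0],[0,0,3,0,0,0],[0,0,1.5,0,0,0],[0,0,0,0,0,0],[0,0,0,0,0,0]],
])

```text
clock: 28.65
position: [0.524, -0.1353, 0.2555]
eef_rot: [[0.992, 0.125, -0.008], [0.125, -0.992, 0.001], [-0.008, -0.002, -1.0]]
ft_force: [-0.3, 0.2, -6.1]
opening: 0.0606
```

drive_tool([
  [[0,0,1.3,0,-0.3,0],[0,0,0.2,0,-0.1,0],[0,0,0,0,0,0],[0,0,0,0,0,0],[0,0,0,0,0,0],[0,0,0,0,0,0]],
])

```text
clock: 29.15
position: [0.5213, -0.1351, 0.2646]
eef_rot: [[0.992, 0.125, -0.01], [0.126, -0.992, 0.005], [-0.01, -0.006, -1.0]]
ft_force: [0.0, -0.1, -5.5]
opening: 0.0607
```

Run:
```python
from h import *
for i in range(6):
    c=r.camera('scene'); s=r.state();print(s['position'].round(4),s['ft_force'].round(2),s['opening'])
print(s['eef_rot'].round(4),np.abs(s['dq']).max())
look('scene',['jar_a','wide_jar','short_jar','rib','test_tile'])
a=cv2.resize(r.camera('scene')['frame'][100:300,220:460,::-1],None,fx=2,fy=2);b=cv2.resize(r.camera('top')['frame'][120:270,180:480,::-1],None,fx=1,fy=1)
b=cv2.copyMakeBorder(b,0,250,0,0,0);cv2.imwrite('pics/f.png',np.hstack([a,b]))
```

```text
[ 0.5212 -0.1352  0.2645] [-0.02 -0.24 -5.69] 0.060444696686277485
[ 0.5213 -0.1352  0.2647] [-0.41 -0.14 -5.23] 0.06033294320206442
[ 0.5214 -0.1352  0.2649] [ 0.03 -0.46 -5.93] 0.06061260843618444
[ 0.5215 -0.1352  0.2651] [-0.03  0.49 -5.51] 0.06016459102603616
[ 0.5216 -0.1351  0.2652] [-0.07  0.47 -5.15] 0.060702812242488094
[ 0.5216 -0.1352  0.2653] [ 0.57  0.05 -6.64] 0.06047676675838956
[[ 0.9921  0.1255 -0.0092]
 [ 0.1255 -0.9921  0.0047]
 [-0.0085 -0.0058 -0.9999]] 0.0016896721831163228
scene jar_a 0.98 [0.5028 0.1614 0.0041]
scene jar_a 0.66 [0.4935 0.2264 0.0085]
scene jar_a 0.59 [ 0.5193 -0.1321  0.1954]
scene wide_jar 0.67 [0.4852 0.2931 0.0086]
scene short_jar 0.62 [0.5039 0.089  0.0077]
scene rib 0.69 [ 0.3613 -0.1871 -0.0004]
scene test_tile 0.44 [ 0.3563  0.1762 -0.0008]
```

View pics/f.png

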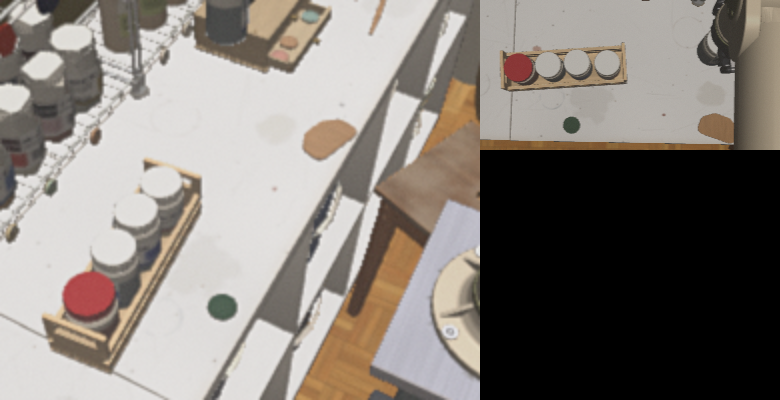

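The picture shows four jars upright and evenly spaced in the crate, from px (90,295) to (160,185). The tile is at (222,307) and the rib at (330,138), both undisturbed. The heavy jar is held upright and still, with its underside at about 0.194 m. I'm handing the job in.

```bash
python3 -c "
from rig import r
print(r.finish_job())"
```

```text
the job is handed in; nothing more can be done
None
```

I handed the job in at about 30 s of the 72 s limit. The two lighter jars are packed side by side in the crate gap, and the gripper is holding the heaviest. No verdict was reported.

- **Weighing:** the jar nearest the crate read about 3.3 N (0.33 kg), the middle one about 5.5 N (0.56 kg) and the right one about 1.9 N (0.19 kg). The middle jar is the full one. I set it back down while I packed the other two.
- **Packing:** I lowered both light jars until the wrist force showed contact with the floor, 14 N and 17 N. The first jar may have dropped about 1 mm when released, because the tool crept up slightly before the fingers opened.
- **Final hold:** the heavy jar is upright within about 0.6°, with its underside at about 0.194 m. The arm is nearly still, creeping upward by under 1 mm over 0.3 s.
- **Last checks:** the last picture showed all four jars standing in the crate. The rib and test tile were within about 5 mm of their first measured positions, which is about the networks' error.
- **Disagreements:** the wrist camera put the short jar about 4 mm further along the row than the networks did. The loose-jar readings scattered by about 3–5 mm, and both stayed within the clearances.

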